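# Stow the tongs and hook the lid onto the tongs box

### The arm

A 7-joint arm with a two-finger parallel gripper is mounted at the origin on the work surface. World frame = base frame: x ahead of the robot, y to its left, z up, the work surface at z = 0. Lengths are in m, angles in rad, forces in N, time in s.
With the tool pointing down it reaches from about 0.35 to 0.9 m from the base axis. Payload 8.1 kg.
Tool frame: the origin (TCP) lies at the centre of the arm's flange, where the gripper is bolted on; the fingertips stand 178 mm ahead of it and the grasp point (between the pads) lies 159 mm ahead of it; z points along the fingers, y is the direction in which the jaws open and shut (so a half turn about z gives the same grasp; the last joint's range is limited). The gripper opens to 92 mm and grips with 3 to 60 N. Pads are 19 mm wide; open, the fingers measure 130 mm over their backs; the gripper's body (75 mm by 190 mm) begins 47 mm behind the grasp point.
Start: joints at [1.016, 0.434, 0.025, 1.573, -0.012, 1.134, -0.075], TCP at [0.273, -0.562, 0.405] pointing down, gripper open.
Joint ranges: [-2.62, 2.62], [-0.44, 2.09], [-1.27, 1.32], [0.08, 2.57], [-1.32, 4.46], [0.12, 2], [-2.74, 2.74]. Speed limits (rad/s): [2.22, 2.22, 3.01, 3.01, 3.14, 3.14, 3.14].

### API

Orientations are given as a rotation vector (axis times angle).
In Python, from cell import arm gives the robot as it stands. The module is installed in compiled form; this text tells all that it offers.
- The arm moves only by the tool move_arm, never from a script. Its argument "steps" is a list of rows, each a list of 4 numbers: the shift along the tool's x, y, z in mm, then the turn about the tool's z in rad. In form: [[x, y, z, twist], ...]. A call has 1 to 20 rows; each row is the pose to reach, as a shift and turn from the pose commanded when the call began, along the tool's axes at that moment; what a row does not reach only later rows make up. A row lasts 1/8 s, in which the tool goes at most 62.5 mm and 10.7 degrees, less where a joint would pass 70% of its speed; a pose out of reach is approached as far as the arm can. A call with a gripper value outside its range is refused whole. "grip" is the finger opening in mm, from 0 to 91.8, set as the call begins (left out, the last holds). The fingers move at their own pace and stop on an object; "grip_force" is the grip in N (left out, the last holds). Time passes only in rows, so rows that repeat a pose let the fingers close. It gives the time, the measured TCP pose, the force and the opening at its end, in the units of the state.
- arm.observe(): the state, without advancing time (a new reading comes with each control period).
- arm.get_image(name): name is "scene" or "side" or "wrist"; returns the picture (480x640x3 uint8, red, green, blue); there is no depth.
- arm.camera_info(name): a dict with "mtx" (3x3 intrinsics, pixels), "pose" (4x4, takes a point from camera to world coordinates); the wrist camera has in their place "T_tool_cam" (4x4, takes a point from camera to tool coordinates, whose origin is the TCP and whose axes are the flange's). Camera axes: x right, y down, z forward; pixel columns grow to the right and rows downward; lengths in m; the calibration is good to about 2 mm. A picture is of the moment at which its call begins: read the wrist's pose just before it. camera_info takes no time and is no camera call.
- arm.sign_off(): hands the job in, once; it reports no verdict.
The state is a dict: "clock": time; "joints": joint angles; "dq": joint speeds; "joint_efforts": joint torques, N m; "position": TCP position; "ee_rot": TCP orientation; "force": force on the tool from outside, world axes, zero at the start; "ft_torque": the same for the moment, N m; "width": opening from 0.0 (shut) to 1.0 (fully open).
Only numpy, scipy, OpenCV 4.12 (cv2) and the standard library are available. Lean on these libraries where they do the work, as an engineer would, in place of code of your own. Each camera call takes 0.05 s, during which the arm holds its last target.

### The job

Put the wooden tongs away inside the steel box on the bench and let go of them, then close the box with its wooden lid: hook the lid's dark steel edge under the box's lip while the other end is still raised, then swing the lid down until it lies flat and fully home, and let go. Leave the bowl, the jar, the vase and the bottle opener standing where they are.

Things in the scene. Friction and masses are not known exactly. Their poses are not given: they have to be found in the camera images.
- caddy: Open steel box fixed to the bench, lip end roughly towards the robot. 213 (x) x 138 (y) mm outside, walls 8 mm; inside x -98.5..98.5, y -61..61. Floor top at z 6 mm; side walls and the +x end wall 53 mm high. Along each side wall an 8 mm wide ledge, top at z 46 mm, carries the lid (opening between the ledges 106 mm). Origin: centre of the underside, on the bench; z up.
- lip_edge (a point): Middle of the free lower edge of the lip, at (-82.5, 0, 59) mm in the box frame; box axes. The lip is a flat bar over the box's -x end, as wide as the box, 6 mm thick (z 59 to 65), covering the inside from x -98.5 to -82.5. It stops a lid laid flat from above: the lid goes in tilted 10 to 15 degrees, hook edge first.
- lid_grip (a point): Middle of the lid's handle bar, 50 mm from the lid's centre towards +x, 32 mm above its underside; lid axes, z up out of the board. Dark wooden bridge: bar 14 (x) x 64 (y) mm, 21 to 45 mm above the underside, on a 14 x 12 mm post at each end. Hook edge 145 mm away at -x, far edge 45 mm at +x.
- lid_hook_edge (a point): Middle of the lower -x edge of the lid: the hook edge, a dark steel strip 24 mm wide; lid axes. The lid is a loose board 190 (x) x 116 (y) x 6 mm, about 0.2 kg, lying on the bench handle up. When home its underside is at z 46 mm of the box, with 3 mm play at each side and 7 mm in all along x.
- lid_far_edge (a point): Middle of the lower edge of the lid's other end (underside, +x end), 190 mm from the hook edge; lid axes.
- tongs_center (a point): Middle of the loose wooden tongs, half-way up: one rigid U-shaped piece 151 mm long (x), 30 mm wide over its two parallel arms (y), 18 mm high, about 60 g, lying flat, the joined end at -x and the tips at +x. This point lies 9 mm above what they lie on.
- bowl: Stainless steel bowl, 120 mm across, 50 mm high; bystander. Origin: centre of its underside.
- jar: Clear plastic jar sealed shut, 72 mm across, 110 mm high; bystander. Origin: centre of its underside.
- vase: Small grey ceramic vase, 68 mm across, 108 mm high; bystander. Origin: centre of its underside.
- opener: Chrome bottle opener lying flat, 116 (x) x 32 (y) x 6 mm; bystander. Origin: near its middle, on its underside; its handle end is at 60 mm on -x, its ring end at 56 mm on +x.

How it is judged:
By the outcome, as a careful person would: the job done as asked, in the order asked, and still so for the second after the job is handed in, with the robot touching nothing.
It also fails if it takes over 64 s, if anything falls off the work surface, if the arm or the gripper's body presses on something with over 40 N, if the wrist force passes 120 N, or if a joint passes its speed limit or range.

## Working session

There is one attempt and no reset: what is moved stays moved. The work goes in short steps, Python scripts to look and compute and a tool call to move; the robot and the scene stay as the last step left them, time stands still between calls to the robot, and variables do not carry over. Pictures are saved under pics/ and viewed, and the job is handed in when it is done.

Besides the shell and the picture viewer there is one more tool, called as name(argument=value, ...), one argument or row to a line, values as JSON. move_arm: Moves the arm, as the interface text tells. Its arguments: {"type":"object","properties":{"steps":{"type":"array"},"grip":{"type":"number"},"grip_force":{"type":"number"}},"required":["steps"]}

```bash
mkdir -p pics; ls; python3 - <<'E'
from cell import arm
import cv2, numpy as np
np.set_printoptions(precision=4,suppress=True)
s=arm.observe()
for k,v in s.items(): print(k,v)
for n in ["scene","side","wrist"]:
    im=arm.get_image(n); cv2.imwrite(f"pics/{n}0.png",im[:,:,::-1])
    ci=arm.camera_info(n)
    for k,v in ci.items(): print(n,k,np.array(v) if not isinstance(v,str) else v)
E
```

```text
pics
clock 0.0
joints [ 1.0164  0.4352  0.025   1.5741 -0.0116  1.134  -0.0751]
dq [ 0.0003 -0.0011  0.0004 -0.0008  0.0019  0.0008  0.0007]
joint_efforts [  0.0001 -66.7847   0.9851 -31.4454  -0.0603   0.043    0.0002]
position [ 0.2727 -0.5621  0.4039]
ee_rot [-3.0603 -0.7033  0.0008]
force [0.5694 0.059  0.5008]
ft_torque [-0.0252 -0.0337 -0.0155]
width 0.9989794237789602
scene mtx [[568.2936   0.     322.2423]
 [  0.     568.2936 237.216 ]
 [  0.       0.       1.    ]]
scene pose [[ 0.2298  0.7399 -0.6323  1.296 ]
 [ 0.9732 -0.183   0.1395 -0.0874]
 [-0.0125 -0.6474 -0.7621  0.9557]
 [ 0.      0.      0.      1.    ]]
side mtx [[433.4014   0.     313.6268]
 [  0.     433.4014 235.2368]
 [  0.       0.       1.    ]]
side pose [[-0.953  -0.2258  0.2018  0.3679]
 [-0.3027  0.728  -0.6151  0.6732]
 [-0.008  -0.6473 -0.7622  0.8233]
 [ 0.      0.      0.      1.    ]]
wrist mtx [[419.9006   0.     321.0286]
 [  0.     419.9006 241.6297]
 [  0.       0.       1.    ]]
wrist T_tool_cam [[-0.0001 -0.9522 -0.3054  0.0817]
 [ 1.      0.0001 -0.0007  0.0013]
 [ 0.0007 -0.3054  0.9522  0.0206]
 [ 0.      0.      0.      1.    ]]
```

View pics/scene0.png

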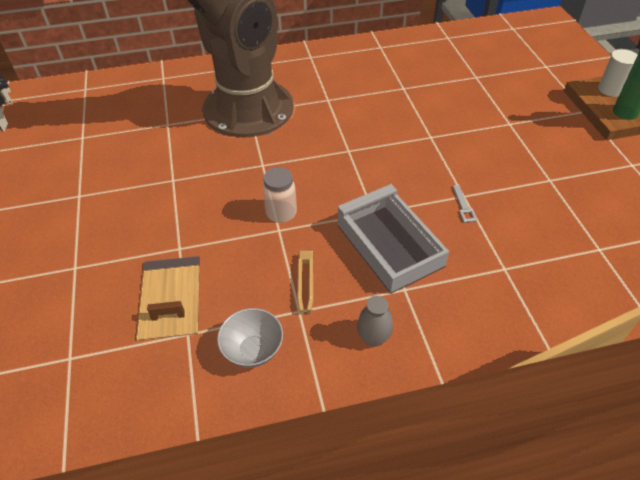

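View pics/side0.png

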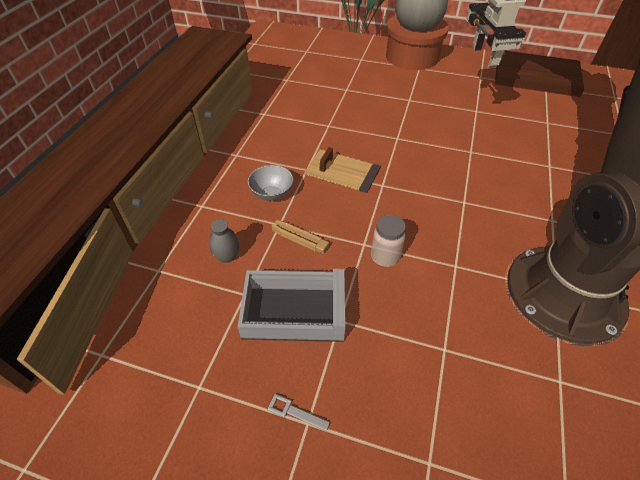

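View pics/wrist0.png

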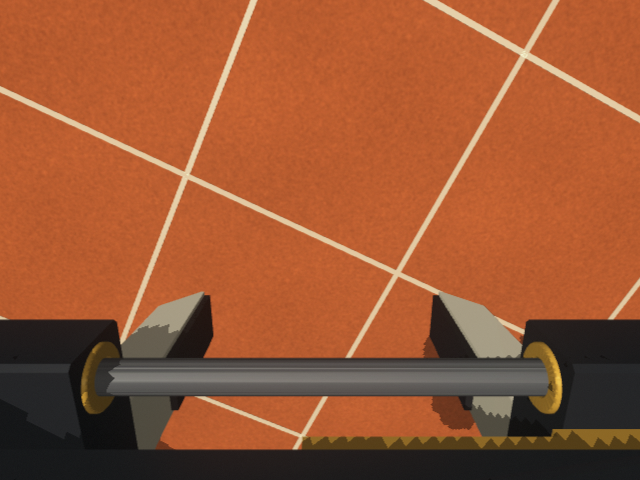

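The scene view shows the lid at about (170,298) with its dark hook strip on top. The tongs are at (305,282), the box at (392,237) with its lip towards the robot, the bowl at (250,338), the vase at (375,320), the jar at (280,195) and the opener at (464,203). Next I'll do a coarse measurement using masks.

```bash
cat > h.py <<'E'
from cell import arm
import cv2, numpy as np
from scipy.spatial.transform import Rotation as R
np.set_printoptions(precision=4,suppress=True)
def cam(name,state=None):
    ci=arm.camera_info(name); K=np.array(ci["mtx"])
    if name!="wrist": return K,np.array(ci["pose"])
    T=np.eye(4); T[:3,:3]=R.from_rotvec(state["ee_rot"]).as_matrix(); T[:3,3]=state["position"]
    return K,T@np.array(ci["T_tool_cam"])
def ray(c,uv,z):
    K,T=c; uv=np.atleast_2d(np.float64(uv))
    d=np.c_[(uv-[K[0,2],K[1,2]])/[K[0,0],K[1,1]],np.ones(len(uv))]@T[:3,:3].T
    o=T[:3,3]; z=np.broadcast_to(z,(len(uv),)); t=(z-o[2])/d[:,2]
    return o+d*t[:,None]
def proj(c,P):
    K,T=c; P=np.atleast_2d(P); q=(P-T[:3,3])@T[:3,:3]
    return q[:,:2]/q[:,2:]*[K[0,0],K[1,1]]+[K[0,2],K[1,2]]
def snap(name,fn):
    s=arm.observe(); im=np.array(arm.get_image(name))[:,:,::-1].copy(); cv2.imwrite("pics/"+fn,im); return im,cam(name,s),s
E
python3 - <<'E'
from h import *
a=cv2.imread("pics/scene0.png"); b=cv2.imread("pics/side0.png")
def up(im,x,y,w,h,k): return cv2.resize(im[y:y+h,x:x+w],None,fx=k,fy=k,interpolation=cv2.INTER_CUBIC)
cv2.imwrite("pics/sceneL.png",up(a,120,180,200,150,4)) 
cv2.imwrite("pics/sceneL.png",up(a,120,230,200,140,4)) 
cv2.imwrite("pics/sceneB.png",up(a,310,180,150,120,5))
cv2.imwrite("pics/sideB.png",up(b,200,210,160,140,4))
for n,im in (("scene",a),("side",b)):
    hsv=cv2.cvtColor(im,cv2.COLOR_BGR2HSV)
    for (u,v) in ([(155,290),(160,309),(170,264),(302,270),(370,215),(395,250)] if n=="scene" else [(340,170),(326,160),(371,177),(300,235),(270,275)]): print(n,u,v,hsv[v,u])
E
```

```text
scene 155 290 [ 17 136 216]
scene 160 309 [ 12 161  90]
scene 170 264 [ 7 49 94]
scene 302 270 [ 13 150 150]
scene 370 215 [ 3 28 91]
scene 395 250 [ 8 23 87]
side 340 170 [ 17 134 179]
side 326 160 [ 10 165  48]
side 371 177 [ 7 45 73]
side 300 235 [ 16 135 166]
side 270 275 [ 13  13 136]
```

View pics/sceneL.png

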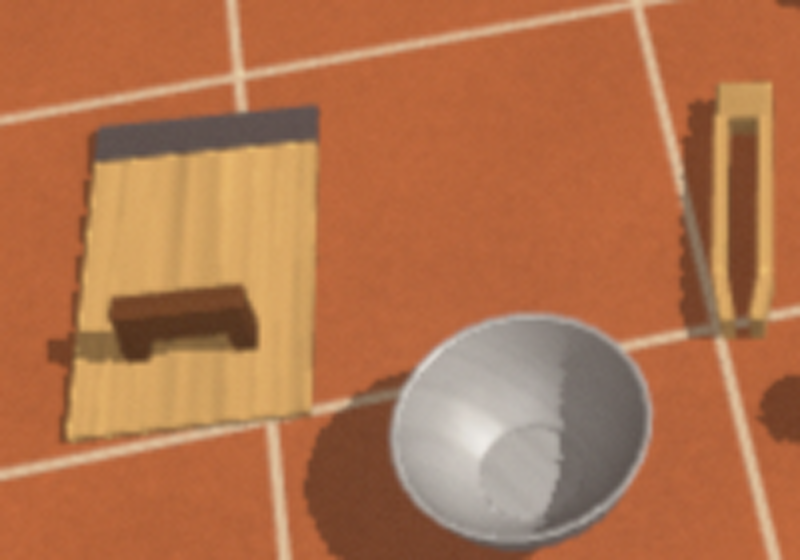

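View pics/sceneB.png

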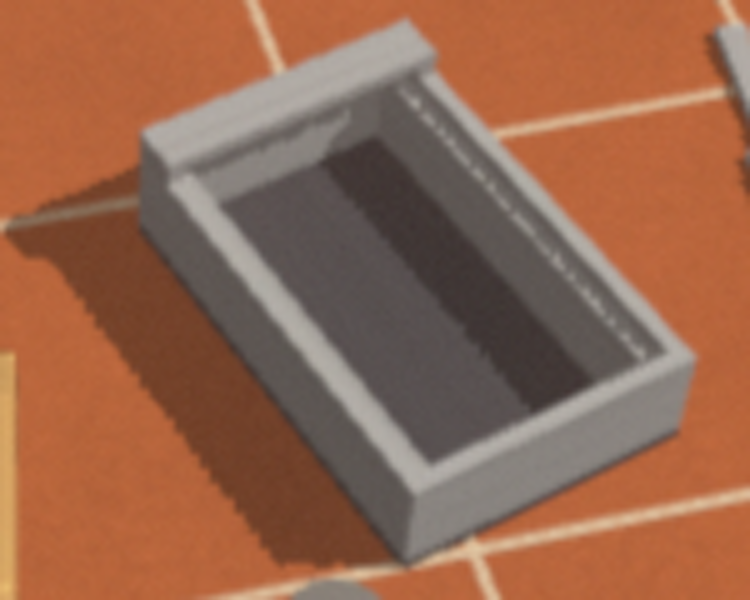

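View pics/sideB.png

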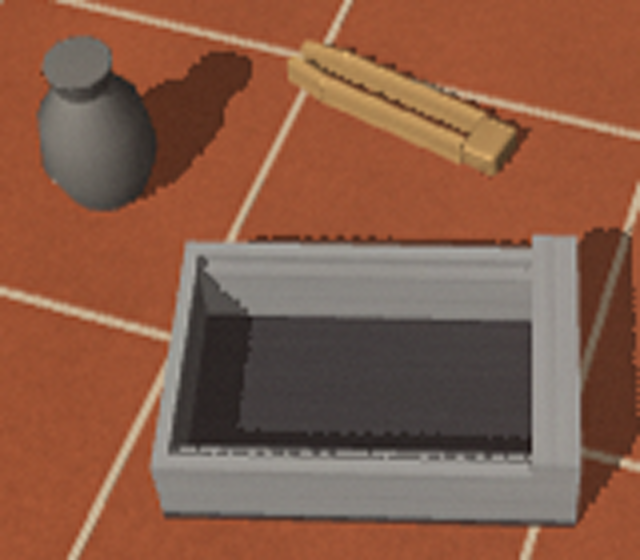

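The enlarged crops show every corner clearly: box rim, lip, lid and tongs. I'll cast rays at them.

```bash
python3 - <<'E'
from h import *
S=cam("scene"); D=cam("side")
def m(c,crop,off,k,z): 
    return ray(c,(np.array(crop)+0.5)/k+np.array(off)-0.5,z)
P=m(S,[(143,133),(407,18),(435,50),(175,170)],(310,180),5,.065); Q=m(S,[(695,355),(415,487)],(310,180),5,.053)
print("box scene lip\n",P,"\nfar\n",Q, [np.linalg.norm(P[0]-P[1]),np.linalg.norm(P[1][:2]-Q[0][:2]),np.linalg.norm(P[0][:2]-Q[1][:2]),np.linalg.norm(Q[0]-Q[1])])
c=(P[0]+P[1]+Q[0]+Q[1])[:2]/4; d=(Q[0]+Q[1]-P[0]-P[1])[:2]; print("centre",c,"yaw",np.degrees(np.arctan2(d[1],d[0])))
P=m(D,[(580,237),(580,465)],(200,210),4,.065); Q=m(D,[(187,243),(152,470)],(200,210),4,.053)
print("box side\n",P,Q,np.linalg.norm(P[0]-P[1]),np.linalg.norm(P[0][:2]-Q[0][:2]),np.linalg.norm(P[1][:2]-Q[1][:2]),np.linalg.norm(Q[0]-Q[1]))
c=(P[0]+P[1]+Q[0]+Q[1])[:2]/4; d=(Q[0]+Q[1]-P[0]-P[1])[:2]; print("centre",c,"yaw",np.degrees(np.arctan2(d[1],d[0])))
# lid by mask
a=cv2.imread("pics/scene0.png")
L=m(S,[(97,128),(318,106),(310,412),(67,432)],(120,230),4,.006)
print("lid\n",L,[np.linalg.norm(L[i]-L[(i+1)%4]) for i in range(4)]); d=(L[2]+L[3]-L[0]-L[1])[:2]; print(L.mean(0),np.degrees(np.arctan2(d[1],d[0])))
Hh=m(S,[(109,298),(242,286),(250,310),(118,322)],(120,230),4,.045); print("handle top",Hh.mean(0),np.linalg.norm(Hh[0]-Hh[1]),np.linalg.norm(Hh[1]-Hh[2]))
T=m(S,[(719,83),(771,83),(765,325),(722,322)],(120,230),4,.018); print("tongs\n",T,T.mean(0),[np.linalg.norm(T[i]-T[(i+1)%4]) for i in range(4)]); d=(T[2]+T[3]-T[0]-T[1])[:2]; print(np.degrees(np.arctan2(d[1],d[0])))
T=m(D,[(473,165-22),(518,138-12),(313,42),(290,62)],(200,210),4,.018); print("tongs side\n",T,T.mean(0))
d=(T[2]+T[3]-T[0]-T[1])[:2]; print(np.degrees(np.arctan2(d[1],d[0])))
print("bowl rim", ray(S,[(250,338)],.05),"vase",ray(S,[(377,304)],.108),"jar",ray(S,[(279,180)],.11), ray(D,[(390,228)],.11),ray(D,[(220,227)],.108))
s=arm.observe(); print(s["position"],R.from_rotvec(s["ee_rot"]).as_matrix())
E
```

```text
box scene lip
 [[0.4798 0.1292 0.065 ]
 [0.4398 0.261  0.065 ]
 [0.462  0.2668 0.065 ]
 [0.5041 0.137  0.065 ]] 
far
 [[0.6436 0.3194 0.053 ]
 [0.6799 0.1884 0.053 ]] [np.float64(0.13777680921041519), np.float64(0.21197324287331087), np.float64(0.20868688234344246), np.float64(0.13595528032180207)]
centre [0.5608 0.2245] yaw 16.23356073141551
box side
 [[0.4762 0.132  0.065 ]
 [0.4408 0.2642 0.065 ]] [[0.6817 0.1911 0.053 ]
 [0.6433 0.3235 0.053 ]] 0.1367869859834169 0.2138455925000201 0.21096809499436434 0.1378912969054015
centre [0.5605 0.2277] yaw 16.195430744823792
lid
 [[ 0.4832 -0.2974  0.006 ]
 [ 0.4964 -0.1816  0.006 ]
 [ 0.6847 -0.2028  0.006 ]
 [ 0.6681 -0.3173  0.006 ]] [np.float64(0.11661468567454522), np.float64(0.18952422342434608), np.float64(0.11563250575521206), np.float64(0.18599280553176112)]
[ 0.5831 -0.2498  0.006 ] -6.281781226282814
handle top [ 0.6351 -0.2535  0.045 ] 0.06330452205030992 0.01506049505790496
tongs
 [[ 0.542   0.0286  0.018 ]
 [ 0.5486  0.0555  0.018 ]
 [ 0.6961  0.0194  0.018 ]
 [ 0.6894 -0.0007  0.018 ]] [0.619  0.0257 0.018 ] [np.float64(0.02763478224396046), np.float64(0.1518875404418491), np.float64(0.021117475829808736), np.float64(0.1503568383802577)]
-12.497031238266368
tongs side
 [[0.5618 0.0506 0.018 ]
 [0.5398 0.03   0.018 ]
 [0.6821 0.0024 0.018 ]
 [0.6898 0.0225 0.018 ]] [0.6184 0.0264 0.018 ]
-11.647648169472268
bowl rim [[ 0.7472 -0.1047  0.05  ]] vase [[0.7675 0.1264 0.108 ]] jar [[0.4158 0.0145 0.11  ]] [[0.4035 0.0283 0.11  ]] [[0.7618 0.1344 0.108 ]]
[ 0.2728 -0.5621  0.4041] [[ 0.8997  0.4365 -0.0006]
 [ 0.4365 -0.8997  0.001 ]
 [-0.0001 -0.0011 -1.    ]]
```

Both cameras agree to within about 3 mm, and the sizes match the given ones. Next I'll hover over the tongs, where the box will also be in the wrist view.

move_arm(
  steps=[
    [20, -13, 0, 0.03],
    [55, -37, 0, 0.07],
    [105, -70, 0, 0.13],
    [160, -106, 0, 0.19],
    [215, -143, 0, 0.25],
    [270, -180, 0, 0.31],
    [325, -216, 0, 0.38],
    [380, -253, 0, 0.45],
    [430, -286, 0, 0.51],
    [475, -316, 0, 0.56],
    [515, -343, 0, 0.6],
    [545, -363, 0, 0.64],
    [562, -374, 0, 0.66],
    [568, -378, 0, 0.66],
    [568, -378, 0, 0.66],
    [568, -378, 0, 0.66],
  ],
  grip=70,
)

```text
clock: 2.15
position: [0.6185, 0.0243, 0.4047]
ee_rot: [3.124, -0.329, -0.0]
force: [-0.2, 0.1, -0.5]
width: 0.76
```

```bash
python3 - <<'E'
from h import *
im,c,s=snap("wrist","w1.png"); print(s["clock"],s["position"],s["ee_rot"],s["force"],s["dq"]); np.savez("w1.npz",p=s["position"],r=s["ee_rot"])
E
```

```text
2.15 [0.6185 0.0243 0.4047] [ 3.1236 -0.3286 -0.0003] [-0.1794  0.1415 -0.5094] [ 0.0027 -0.0032 -0.0013 -0.0014 -0.0011 -0.0006 -0.0034]
```

View pics/w1.png

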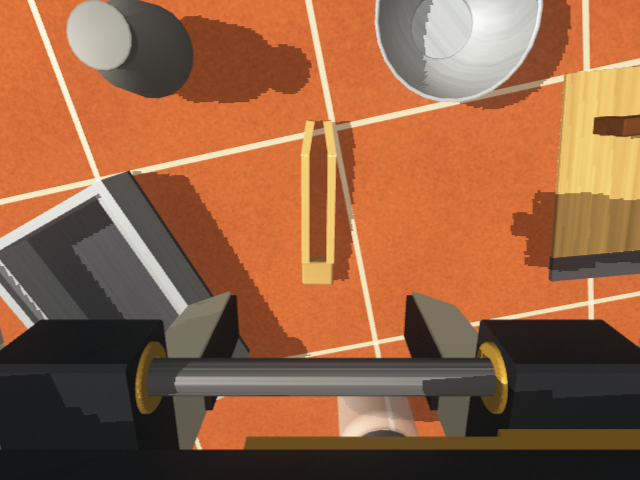

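The wrist view shows the tongs with their joined end at (303–333, 262–284) and tips near (320,122). The box corner is on the left and the lid on the right. I'll measure the tongs by mask.

```bash
python3 - <<'E'
from h import *
im=cv2.imread("pics/w1.png"); z=np.load("w1.npz"); s=dict(position=z["p"],ee_rot=z["r"]); c=cam("wrist",s)
hsv=cv2.cvtColor(im,cv2.COLOR_BGR2HSV)
print(hsv[272,318],hsv[200,306],hsv[200,280])
m=cv2.inRange(hsv,(15,90,140),(30,255,255)); m[:,:290]=0; m[:,345:]=0; m[295:]=0; m[:110]=0
ys,xs=np.nonzero(m); print(len(xs),xs.min(),xs.max(),ys.min(),ys.max())
for v in (130,160,180,200,220,240,270):
    x=np.nonzero(m[v])[0]; 
    if len(x): P=ray(c,[(x.min()-.5,v),(x.max()+.5,v)],.018); print(v,x.min(),x.max(),P.mean(0),np.linalg.norm(P[0]-P[1]))
v0,v1=ys.min(),ys.max()
print(ray(c,[(318,v0-.5),(318,v1+.5)],.018))
Rm=R.from_rotvec(s["ee_rot"]).as_matrix(); print(Rm)
E
```

```text
[ 19 142 230] [ 21 132 242] [ 10 187 216]
3261 292 344 112 284
130 305 337 [0.6808 0.0091 0.018 ] 0.027845111659423622
160 301 337 [0.6567 0.016  0.018 ] 0.0318948838982227
180 301 341 [0.6394 0.0179 0.018 ] 0.035859636237816475
200 301 335 [0.6226 0.0242 0.018 ] 0.031065902524303877
220 301 334 [0.6047 0.0285 0.018 ] 0.03063268932339709
240 301 334 [0.5863 0.0325 0.018 ] 0.031100977542376142
270 302 332 [0.5576 0.0392 0.018 ] 0.029022266443131287
[[0.6959 0.0084 0.018 ]
 [0.543  0.0413 0.018 ]]
[[ 0.9781 -0.2081 -0.0003]
 [-0.2081 -0.9781 -0.0007]
 [-0.0001  0.0008 -1.    ]]
```

move_arm(
  steps=[
    [0, -1, 25, 0],
    [0, -1, 70, 0.0],
    [0, -1, 115, 0.01],
    [0, -1, 155, 0.01],
    [0, -1, 185, 0.01],
    [0, -1, 205, 0.01],
    [0, -1, 217, 0.01],
    [0, -1, 223, 0.01],
    [0, -1, 223, 0.01],
    [0, -1, 223, 0.01],
  ],
  grip=64,
)

```text
clock: 3.45
position: [0.6194, 0.0267, 0.1826]
ee_rot: [-3.123, 0.342, -0.002]
force: [0.8, -0.4, -0.4]
width: 0.697
```

move_arm(
  steps=[
    [0, 0, 0, 0],
    [0, 0, 0, 0],
    [0, 0, 0, 0],
    [0, 0, 0, 0],
    [0, 0, 0, 0],
    [0, 0, 0, 0],
  ],
  grip=15,
  grip_force=20,
)

```text
clock: 4.2
position: [0.6191, 0.0267, 0.1818]
ee_rot: [3.123, -0.342, 0.0]
force: [0.7, 0.5, 0.6]
width: 0.327
```

Gripped: the opening of 0.327 × 91.8 mm is 30 mm. I'll lift and carry the tongs over the box.

move_arm(
  steps=[
    [0, 0, -15, 0],
    [0, 0, -50, 0],
    [0, 0, -95, 0],
    [0, 0, -135, 0],
    [-10, -15, -160, -0.04],
    [-25, -45, -175, -0.13],
    [-45, -85, -180, -0.24],
    [-65, -125, -180, -0.35],
    [-80, -157, -180, -0.44],
    [-90, -176, -180, -0.49],
    [-95, -184, -180, -0.5],
    [-95, -185, -180, -0.5],
    [-95, -185, -180, -0.5],
    [-95, -185, -180, -0.5],
  ],
)

```text
clock: 5.95
position: [0.5669, 0.2266, 0.3617]
ee_rot: [3.11, 0.438, 0.0]
force: [0.4, -0.1, -0.0]
width: 0.322
```

```bash
python3 - <<'E'
from h import *
im,c,s=snap("wrist","w2.png"); print(s["clock"],s["position"],s["ee_rot"],s["force"],s["width"]*91.8); np.savez("w2.npz",p=s["position"],r=s["ee_rot"])
E
```

```text
5.95 [0.5669 0.2266 0.3617] [3.1103 0.4376 0.0001] [ 0.3855 -0.0668 -0.0354] 29.53938451592047
```

View pics/w2.png

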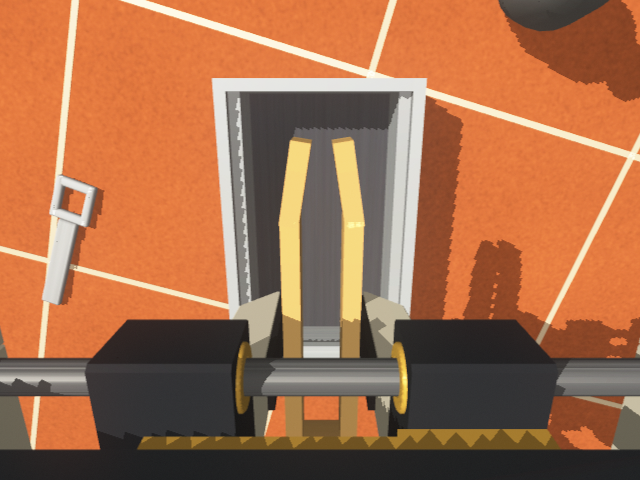

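Tongs are held straight over the box. The box's far rim corners are at about (212,79) and (427,79). I'll refine the box pose from the rim edges.

```bash
python3 - <<'E'
from h import *
im=cv2.imread("pics/w2.png"); z=np.load("w2.npz"); s=dict(position=z["p"],ee_rot=z["r"]); c=cam("wrist",s)
hsv=cv2.cvtColor(im,cv2.COLOR_BGR2HSV)
m=cv2.inRange(hsv,(0,0,120),(180,60,255)); 
L=[];Rr=[];F=[]
for v in range(100,300,10):
    x=np.nonzero(m[v,200:440])[0]+200; L.append((x.min()-.5,v)); Rr.append((x.max()+.5,v))
for u in range(225,420,15):
    y=np.nonzero(m[60:120,u])[0]+60; F.append((u,y.min()-.5))
fit=[]
for n,A in (("L",L),("R",Rr),("F",F)):
    P=ray(c,A,.053)[:,:2]; vx,vy,x0,y0=cv2.fitLine(P.astype(np.float32),cv2.DIST_HUBER,0,1e-4,1e-4).ravel()
    print(n,np.degrees(np.arctan2(vy,vx)),x0,y0, A[0],A[-1]); fit.append((np.array([x0,y0]),np.array([vx,vy])))
def X(a,b): t=np.linalg.solve(np.c_[a[1],-b[1]],b[0]-a[0]); return a[0]+t[0]*a[1]
cl,cr=X(fit[0],fit[2]),X(fit[1],fit[2]); print("corners",cl,cr,np.linalg.norm(cl-cr))
f=cr-cl; f/=np.linalg.norm(f); ax=np.array([-f[1],f[0]]); 
if ax[0]<0: ax=-ax
mid=(cl+cr)/2; print("yaw",np.degrees(np.arctan2(ax[1],ax[0])),"centre",mid-ax*.1065)
E
```

```text
L 15.977449 0.56897664 0.29864118 (np.float64(213.5), 100) (np.float64(227.5), 290)
R 16.010565 0.6128468 0.16793557 (np.float64(424.5), 100) (np.float64(411.5), 290)
F -69.53271 0.66523796 0.2593629 (225, np.float64(77.5)) (405, np.float64(77.5))
corners [0.6427 0.3197] [0.691  0.1904] 0.13810897
yaw 20.467299 centre [0.5671 0.2178]
```

```bash
python3 - <<'E'
from h import *
z=np.load("w2.npz"); s=dict(position=z["p"],ee_rot=z["r"]); c=cam("wrist",s)
P=ray(c,[(212,77.5),(427,77.5)],.053)[:,:2]; f=P[1]-P[0]; print(P,np.linalg.norm(f),np.degrees(np.arctan2(f[1],f[0]))+90)
a=np.radians(16.05); print("centre",P.mean(0)-.1065*np.array([np.cos(a),np.sin(a)]))
E
```

```text
[[0.6441 0.3198]
 [0.682  0.1875]] 0.13765906488430282 16.009517074827983
centre [0.5607 0.2242]
```

The wrist gives the box centre as (0.5607, 0.2242) with yaw 16.0°, which agrees with the scene camera. I'll lower the tongs and release them.

move_arm(
  steps=[
    [0, 0, 20, 0],
    [0, 0, 60, 0],
    [0, 0, 100, 0],
    [0, 0, 130, 0],
    [0, 0, 150, 0],
    [0, 0, 162, 0],
    [0, 0, 169, 0],
    [0, 0, 173, 0],
    [0, 0, 173, 0],
    [0, 0, 173, 0],
  ],
)

```text
clock: 7.25
position: [0.5666, 0.228, 0.1893]
ee_rot: [-3.11, -0.441, -0.001]
force: [-0.4, 0.1, -0.1]
width: 0.325
```

move_arm(
  steps=[
    [0, 0, 0, 0],
    [0, 0, 0, 0],
    [0, 0, 0, 0],
    [0, 0, -10, 0],
    [0, 0, -50, 0],
    [0, 0, -100, 0],
    [0, 0, -150, 0],
    [0, 0, -170, 0],
    [0, 0, -173, 0],
    [0, 0, -173, 0],
  ],
  grip=54,
)

```text
clock: 8.5
position: [0.5661, 0.2277, 0.3611]
ee_rot: [3.11, 0.441, -0.001]
force: [-0.1, -0.5, -0.3]
width: 0.587
```

```bash
python3 - <<'E'
from h import *
im,c,s=snap("wrist","w3.png"); print(s["clock"],s["position"],s["ee_rot"],s["force"],s["width"]*91.8)
E
```

```text
8.5 [0.5661 0.2277 0.3611] [ 3.1101  0.4409 -0.0013] [-0.0512 -0.5324 -0.2664] 53.86043517375343
```

View pics/w3.png

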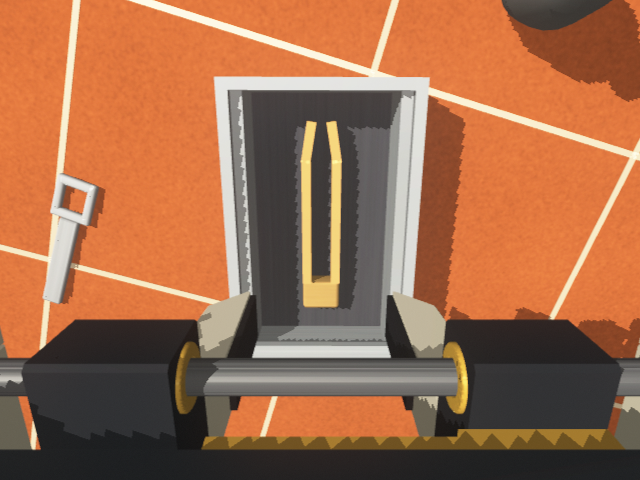

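The tongs lie flat inside the box, at (303–341, 122–306). Now to hover over the lid.

move_arm(
  steps=[
    [-2, 15, -10, 0.01],
    [-7, 50, -25, 0.04],
    [-14, 100, -40, 0.08],
    [-22, 155, -40, 0.12],
    [-30, 210, -40, 0.17],
    [-38, 265, -40, 0.22],
    [-46, 320, -40, 0.26],
    [-54, 370, -40, 0.3],
    [-60, 415, -40, 0.34],
    [-65, 450, -40, 0.37],
    [-69, 472, -40, 0.39],
    [-70, 482, -40, 0.39],
    [-70, 482, -40, 0.39],
    [-70, 482, -40, 0.39],
  ],
  grip=90,
)

```text
clock: 10.3
position: [0.6334, -0.2529, 0.4018]
ee_rot: [-3.136, 0.166, -0.0]
force: [0.0, -0.3, 0.1]
width: 0.981
```

```bash
python3 - <<'E'
from h import *
im,c,s=snap("wrist","w4.png"); print(s["clock"],s["position"],s["ee_rot"],s["force"],s["width"]*91.8); np.savez("w4.npz",p=s["position"],r=s["ee_rot"])
E
```

```text
10.3 [ 0.6334 -0.2529  0.4018] [-3.1362  0.1663 -0.0001] [ 0.0174 -0.3067  0.0794] 90.01301369950657
```

View pics/w4.png

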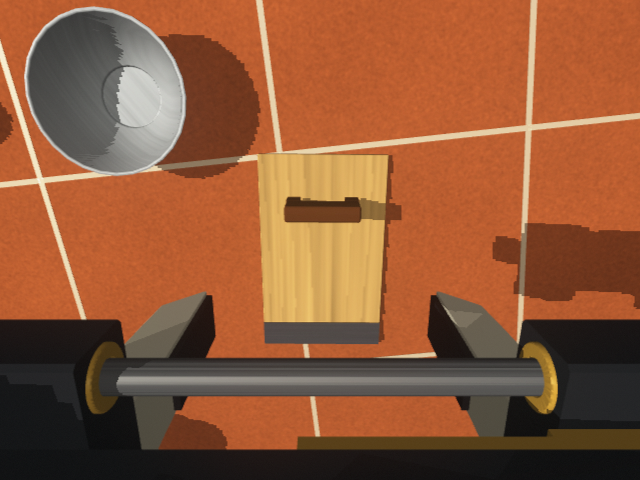

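The lid is at (258–389, 154–343) with the handle top at (284–361, 205–222).

```bash
python3 - <<'E'
from h import *
z=np.load("w4.npz"); s=dict(position=z["p"],ee_rot=z["r"]); c=cam("wrist",s)
P=ray(c,[(258,154),(389.5,154),(380.5,343.5),(264.5,343.5)],.006); print(P,[np.linalg.norm(P[i]-P[(i+1)%4]) for i in range(4)])
d=(P[0]+P[1]-P[2]-P[3])[:2]; y=np.arctan2(d[1],d[0]); e=(P[1]-P[0]+P[2]-P[3])[:2]; print("yaw",np.degrees(y),np.degrees(np.arctan2(e[1],e[0]))+90); cc=P.mean(0)[:2]; print(cc,"grip",cc+.05*np.array([np.cos(y),np.sin(y)]))
H=ray(c,[(284,205.5),(361,205.5),(361,222),(284,222)],.045); print("handle",H.mean(0),np.linalg.norm(H[0]-H[1]),np.linalg.norm(H[1]-H[2]))
r=s["ee_rot"]; print("tool yaw",np.degrees(2*np.arctan2(r[1],r[0])))
E
```

```text
[[ 0.682  -0.2035  0.006 ]
 [ 0.6698 -0.3185  0.006 ]
 [ 0.481  -0.2987  0.006 ]
 [ 0.4934 -0.1813  0.006 ]] [np.float64(0.11566159011893085), np.float64(0.1898012779786822), np.float64(0.11806487781501344), np.float64(0.18991435105901955)]
yaw -6.346345030694548 -6.040667212137805
[ 0.5816 -0.2505] grip [ 0.6313 -0.256 ]
handle [ 0.6319 -0.2552  0.045 ] 0.06301277221624689 0.01397567827831707
tool yaw 353.93030479356077
```

move_arm(
  steps=[
    [-1, 2, 25, 0],
    [-1, 2, 70, 0],
    [-1, 2, 115, 0],
    [-1, 2, 150, 0],
    [-1, 2, 180, 0],
    [-1, 2, 198, 0],
    [-1, 2, 207, 0],
    [-1, 2, 211, 0],
    [-1, 2, 211, 0],
    [-1, 2, 211, 0],
  ],
)

```text
clock: 11.6
position: [0.6323, -0.2566, 0.1917]
ee_rot: [3.137, -0.17, 0.002]
force: [-1.0, 0.1, 0.7]
width: 0.984
```

move_arm(
  steps=[
    [0, 0, 0, 0],
    [0, 0, 0, 0],
    [0, 0, 0, 0],
    [0, 0, 0, 0],
    [0, 0, 0, 0],
    [0, 0, 0, 0],
  ],
  grip=55,
  grip_force=6,
)

```text
clock: 12.35
position: [0.6321, -0.2561, 0.1909]
ee_rot: [-3.137, 0.17, -0.001]
force: [0.8, 2.0, 2.3]
width: 0.7
```

The jaws are on the bar at 64 mm. I'll lift along the arc with a light grip so the hook edge stays on the bench and the lid tilts in the jaws.

move_arm(
  steps=[
    [-1, 0, -4, 0],
    [-2, 0, -8, 0],
    [-3, 0, -12, 0],
    [-4, 0, -15, 0],
    [-5.5, 0, -19, 0],
    [-7, 0, -23, 0],
    [-9, 0, -27, 0],
    [-11, 0, -32, 0],
    [-11, 0, -32, 0],
    [-11, 0, -32, 0],
  ],
)

```text
clock: 13.6
position: [0.6212, -0.2554, 0.2229]
ee_rot: [3.137, -0.17, 0.001]
force: [1.4, -1.2, 0.2]
width: 0.697
```

```bash
python3 - <<'E'
from h import *
s=arm.observe(); print(s["clock"],s["position"],s["force"],s["width"]*91.8)
a,_,_=snap("side","s5.png"); b,_,s=snap("wrist","w5.png"); cv2.imwrite("pics/s5c.png",cv2.resize(a[60:240,230:430],None,fx=3.3,fy=3.3,interpolation=cv2.INTER_CUBIC))
np.savez("w5.npz",p=s["position"],r=s["ee_rot"])
E
```

```text
13.6 [ 0.6212 -0.2554  0.2229] [ 1.4043 -1.2001  0.218 ] 63.94603156874538
```

View pics/s5c.png

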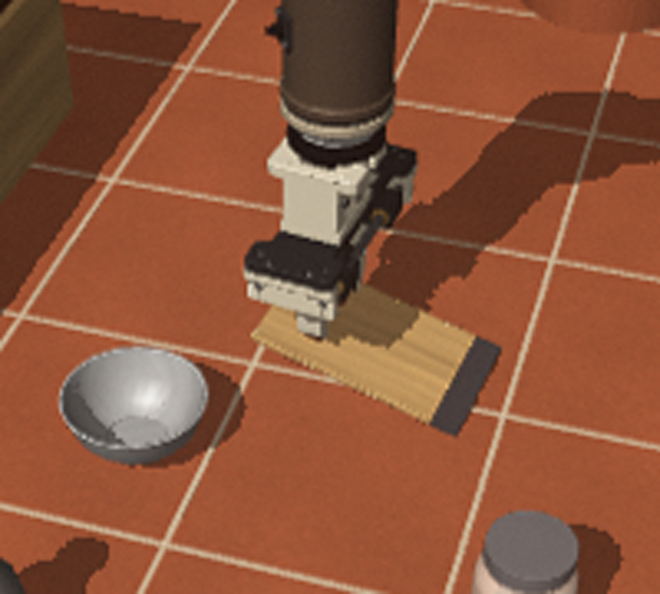

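View pics/w5.png

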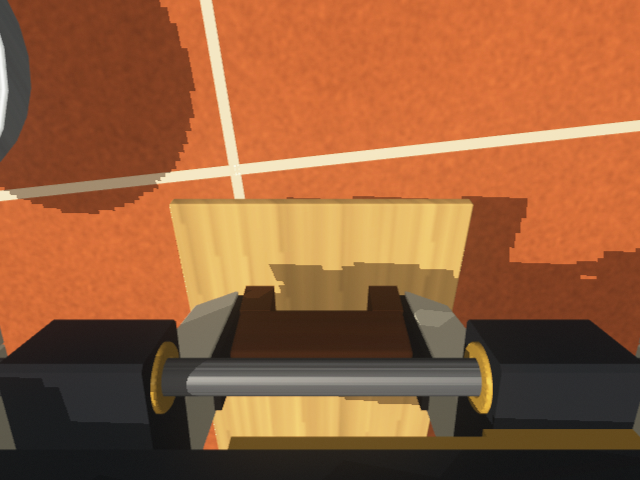

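The picture suggests the hook edge is still on the bench with the far edge raised. I'll check that with numbers.

```bash
python3 - <<'E'
from h import *
D=cam("side")
a=cv2.imread("pics/side0.png"); cv2.imwrite("pics/s0c.png",cv2.resize(a[60:240,230:430],None,fx=3.3,fy=3.3,interpolation=cv2.INTER_CUBIC))
y=np.radians(-6.2); ux=np.array([np.cos(y),np.sin(y),0]); uy=np.array([-np.sin(y),np.cos(y),0]); uz=np.array([0,0,1.])
g=np.array([.6212,-.2554,.0639])
for th in (0,6,13):
    t=np.radians(th); ex=np.cos(t)*ux+np.sin(t)*uz; ez=-np.sin(t)*ux+np.cos(t)*uz
    P=[g+ex*X+uy*Y+ez*Z for X,Y,Z in ((-.145,.058,-.026),(-.145,-.058,-.026),(.045,.058,-.026))]
    print(th,(proj(D,P)-[230,60])*3.3, P[0][2])
E
```

```text
0 [[469.3378 403.4529]
 [513.5471 317.8993]
 [253.7874 342.1396]] 0.0379
6 [[463.4628 415.9846]
 [507.5536 330.5954]
 [250.9808 336.8923]] 0.022885803546615145
13 [[454.5694 429.1033]
 [498.6344 343.9899]
 [248.3996 330.6696]] 0.005948475435723459
```

View pics/s0c.png

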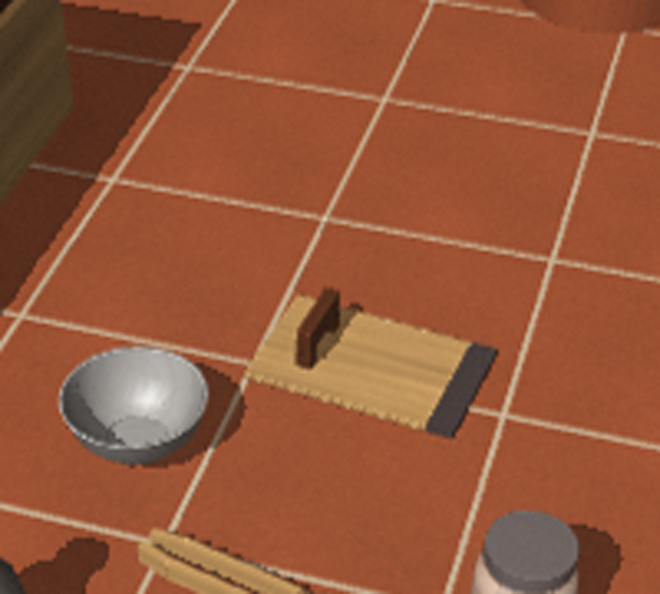

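The hook corners match the 13° prediction with the edge still on the bench. I'll firm up the grip and lift.

move_arm(
  steps=[
    [0, 0, 0, 0],
    [0, 0, 0, 0],
    [0, 0, 0, 0],
    [0, 0, -5, 0],
    [0, 0, -20, 0],
    [0, 0, -50, 0],
    [0, 0, -85, 0],
    [0, 0, -120, 0],
    [0, 0, -142, 0],
    [0, 0, -150, 0],
    [0, 0, -150, 0],
    [0, 0, -150, 0],
  ],
  grip_force=45,
)

```text
clock: 15.2
position: [0.6207, -0.2551, 0.3716]
ee_rot: [-3.136, 0.17, 0.003]
force: [0.1, -0.4, -2.5]
width: 0.693
```

```bash
python3 - <<'E'
from h import *
s=arm.observe(); print(s["clock"],s["position"],s["ee_rot"],s["force"],s["width"]*91.8)
a,_,_=snap("side","s6.png"); b,c,s=snap("wrist","w6.png"); cv2.imwrite("pics/s6c.png",cv2.resize(a[20:240,230:430],None,fx=2.7,fy=2.7,interpolation=cv2.INTER_CUBIC))
# calibrate from w3: tongs (released centred at tcp .5666,.228) vs box
im=cv2.imread("pics/w3.png"); S=dict(position=np.array([0.5661,0.2277,0.3611]),ee_rot=np.array([3.1101,0.4409,-0.0013])); c=cam("wrist",S)
hsv=cv2.cvtColor(im,cv2.COLOR_BGR2HSV)
m=cv2.inRange(hsv,(15,90,130),(30,255,255)); g=cv2.inRange(hsv,(0,0,120),(180,60,255))
C=np.array([.5607,.2247]); a=np.radians(16.1); ey=np.array([-np.sin(a),np.cos(a)]); ex=np.array([np.cos(a),np.sin(a)])
for v in range(170,290,15):
    x=np.nonzero(m[v,285:360])[0]+285; q=np.nonzero(g[v,205:440])[0]+205
    T=ray(c,[(x.min()-.5,v),(x.max()+.5,v)],.024)[:,:2]; B=ray(c,[(q.min()-.5,v),(q.max()+.5,v)],.053)[:,:2]
    print(v,(T.mean(0)-C)@ey,(T[0]-T[1])@ey,(B.mean(0)-C)@ey,(B[0]-B[1])@ey)
print("tcp at release",(np.array([.5666,.228])-C)@ey,"at w3",(np.array([.5661,.2277])-C)@ey)
E
```

```text
15.2 [ 0.6207 -0.2551  0.3716] [-3.1365  0.1699  0.0029] [ 0.1498 -0.4144 -2.5159] 63.60450913997431
170 -0.0002975652800437254 0.030771440942879633 -0.0006432640859716156 0.13771214126391698
185 -0.0003035411780738352 0.031110764207037536 -0.0006524440261290453 0.13785219911158672
200 7.39652202144288e-05 0.03069042351899003 -0.00031342010271964113 0.1372985631623683
215 -0.0003159265976574746 0.03026054496166049 -0.00031908782166742606 0.13743711623494087
230 -0.00032231646283481925 0.030605651145714983 -0.0003248848022198296 0.13757882956271064
245 -0.00032885368019527336 0.030958719658465434 -0.00033081551741807983 0.13772381251632296
260 6.598039691655602e-05 0.03051698167134904 -0.0003368846490951124 0.1378721795721466
275 6.387397802261093e-05 0.030877341910993627 -0.0003430971002019602 0.13802405061372866
tcp at release 0.0015344147542360243 at w3 0.0013848383346399247
```

View pics/s6c.png

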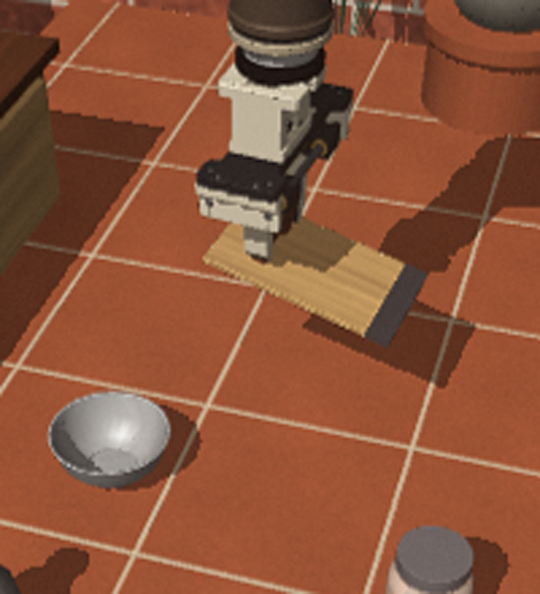

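The 13° tilt holds in the air. Comparing the released tongs with the TCP shows the wrist camera reads about 1.5 mm low across the box. Allowing for that, I'll carry the lid to just above the box.

move_arm(
  steps=[
    [-1, -8, 0, 0],
    [-3, -28, 0, -0.02],
    [-6, -58, 0, -0.04],
    [-10, -95, 0, -0.07],
    [-15, -137, 0, -0.1],
    [-19, -180, 0, -0.14],
    [-24, -223, 0, -0.17],
    [-28, -266, 0, -0.21],
    [-33, -310, 0, -0.24],
    [-38, -352, 0, -0.28],
    [-42, -393, 0, -0.31],
    [-46, -430, 0, -0.34],
    [-49, -460, 0, -0.36],
    [-51, -480, 0, -0.38],
    [-52, -492, 0, -0.39],
    [-53, -496, 0, -0.39],
    [-53, -496, 0, -0.39],
    [-53, -496, 0, -0.39],
  ],
)

```text
clock: 17.55
position: [0.6223, 0.2423, 0.3727]
ee_rot: [3.11, 0.438, 0.0]
force: [-0.0, 0.1, -3.1]
width: 0.696
```

```bash
python3 - <<'E'
from h import *
s=arm.observe(); print(s["clock"],s["position"],s["ee_rot"],s["force"],s["width"]*91.8, "yaw",np.degrees(2*np.arctan2(s["ee_rot"][1],s["ee_rot"][0])))
a,_,_=snap("side","s7.png"); b,_,_=snap("scene","c7.png"); w,_,_=snap("wrist","w7.png")
cv2.imwrite("pics/s7c.png",cv2.resize(a[130:350,200:400],None,fx=2.7,fy=2.7,interpolation=cv2.INTER_CUBIC))
cv2.imwrite("pics/c7c.png",cv2.resize(b[130:310,320:490],None,fx=3.3,fy=3.3,interpolation=cv2.INTER_CUBIC))
E
```

```text
17.55 [0.6223 0.2423 0.3727] [3.1101 0.4382 0.0001] [-0.0298  0.1376 -3.0522] 63.91479027438091 yaw 16.040464932341425
```

View pics/s7c.png

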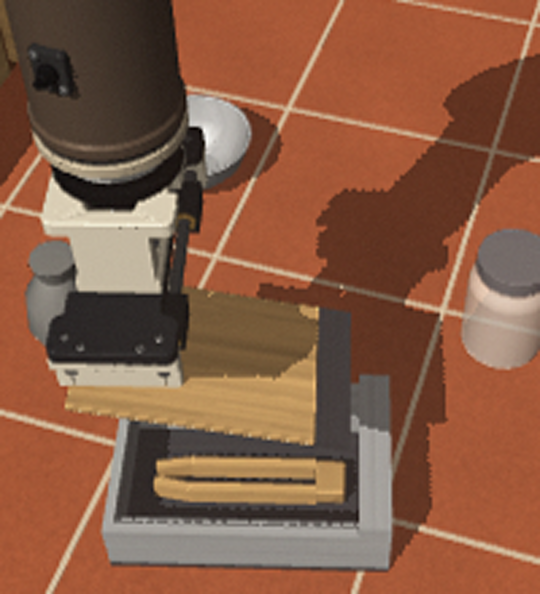

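View pics/c7c.png

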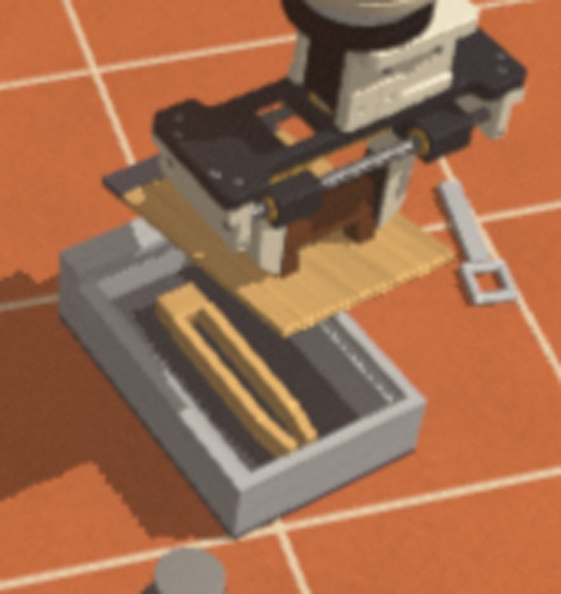

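View pics/w7.png

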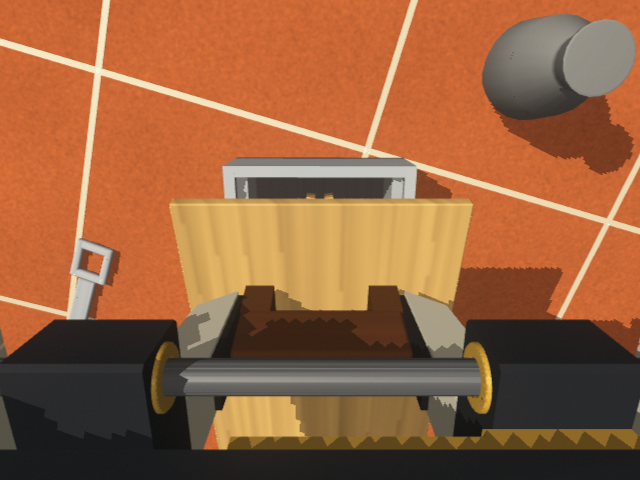

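In the wrist view the lid is centred at u≈321 and the box's far rim at u≈320. I'll check the lateral offset in the scene and side crops too.

```bash
python3 - <<'E'
from h import *
C=np.array([.5607,.2247]); a=np.radians(16.1); ey=np.array([-np.sin(a),np.cos(a)]); ex=np.array([np.cos(a),np.sin(a)])
b=lambda P:np.c_[(P[:,:2]-C)@ex,(P[:,:2]-C)@ey]*1000
# zoomed crops for precise corners
A=cv2.imread("pics/c7.png"); cv2.imwrite("pics/c7d.png",cv2.resize(A[170:300,345:465],None,fx=6,fy=4.6,interpolation=cv2.INTER_CUBIC)[:600])
S=cam("scene");D=cam("side")
sc=lambda L:(np.array(L)+.5)/3.3+[320,130]-.5
sd=lambda L:(np.array(L)+.5)/2.7+[200,130]-.5
print("scene lid far bottom",b(ray(S,sc([(287,335),(455,258)]),.1926)),"far top",b(ray(S,sc([(286,327),(454,251)]),.1985)))
print("scene lid hook L top",b(ray(S,sc([(104,180)]),.1557)))
print("scene box far rim",b(ray(S,sc([(238,489),(425,400)]),.053)))
print("side lid hook -y top",b(ray(D,sd([(350,314)]),.1557)),"far +y low",b(ray(D,sd([(66,408)]),.1926)))
print("side hook strip/wood +y bottom",b(ray(D,sd([(313,445)]),.0058+.1494)))
print("side box far +y rim",b(ray(D,sd([(105,528)]),.053)),"lip +y/-y top outer",b(ray(D,sd([(391,528),(389,376)]),.065)))
w=arm.observe()["position"]; print("tcp",b(np.array([w])))
E
```

```text
scene lid far bottom [[112.8432 -57.4248]
 [112.7779  55.844 ]] far top [[111.8272 -58.0847]
 [112.1959  54.3573]]
scene lid hook L top [[-69.7834 -60.3509]]
scene box far rim [[105.3499 -70.4709]
 [106.2757  67.3079]]
side lid hook -y top [[-72.2279 -54.9945]] far +y low [[112.8015  57.108 ]]
side hook strip/wood +y bottom [[-47.7716  58.0804]]
side box far +y rim [[105.4499  67.87  ]] lip +y/-y top outer [[-103.9961   69.7664]
 [-105.0408  -65.3978]]
tcp [[64.0269  0.3551]]
```

View pics/c7d.png

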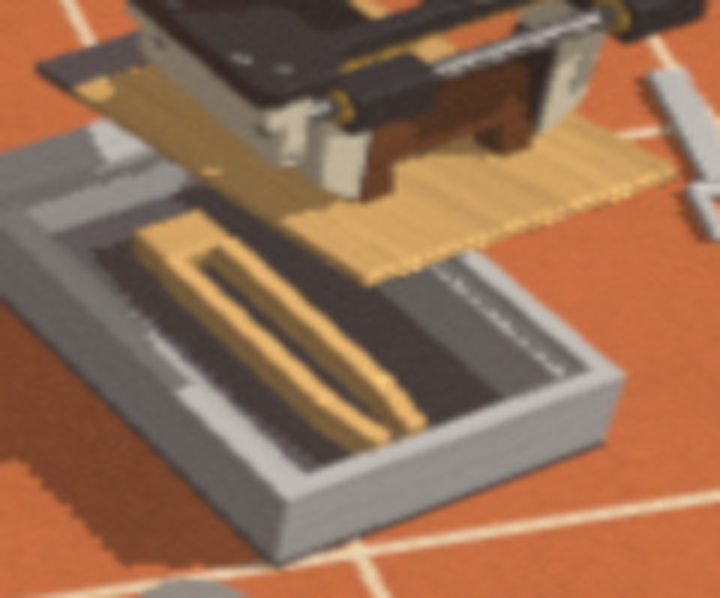

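All views put the lid within about 1 mm of the box's centre line. I'll lower it, tilted, until the hook edge is between the side walls, short of the lip.

move_arm(
  steps=[
    [0, -0.3, 12, 0],
    [0, -0.3, 35, 0],
    [0, -0.3, 58, 0],
    [0, -0.3, 76, 0],
    [0, -0.3, 87, 0],
    [0, -0.3, 93, 0],
    [0, -0.3, 93, 0],
    [0, -0.3, 93, 0],
  ],
)

```text
clock: 18.7
position: [0.6221, 0.244, 0.2805]
ee_rot: [-3.11, -0.441, -0.002]
force: [1.1, 0.7, -2.4]
width: 0.693
```

```bash
python3 - <<'E'
from h import *
s=arm.observe(); print(s["clock"],s["position"],s["ee_rot"],s["force"],s["ft_torque"],s["width"]*91.8)
a,_,_=snap("side","s8.png"); b,_,_=snap("scene","c8.png")
cv2.imwrite("pics/s8c.png",cv2.resize(a[190:350,220:380],None,fx=3.7,fy=3.7,interpolation=cv2.INTER_CUBIC))
cv2.imwrite("pics/c8c.png",cv2.resize(b[150:300,325:475],None,fx=4,fy=4,interpolation=cv2.INTER_CUBIC))
E
```

```text
18.7 [0.6221 0.244  0.2805] [-3.1101 -0.4411 -0.0019] [ 1.0989  0.6567 -2.3724] [ 0.1059 -0.0755  0.066 ] 63.64217375234086
```

View pics/s8c.png

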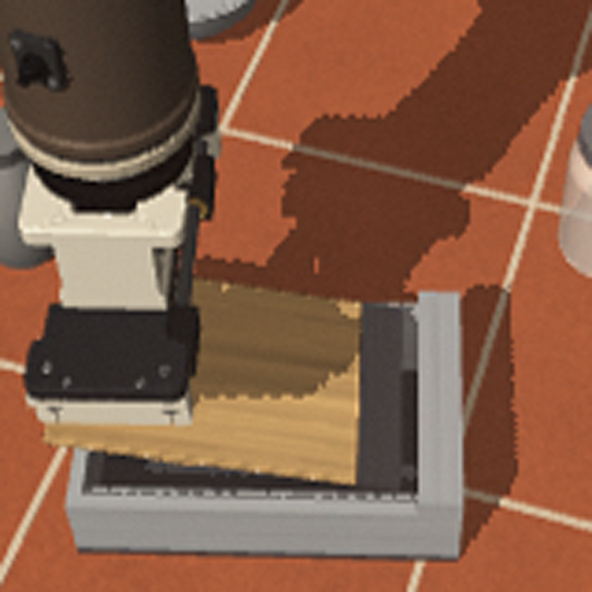

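View pics/c8c.png

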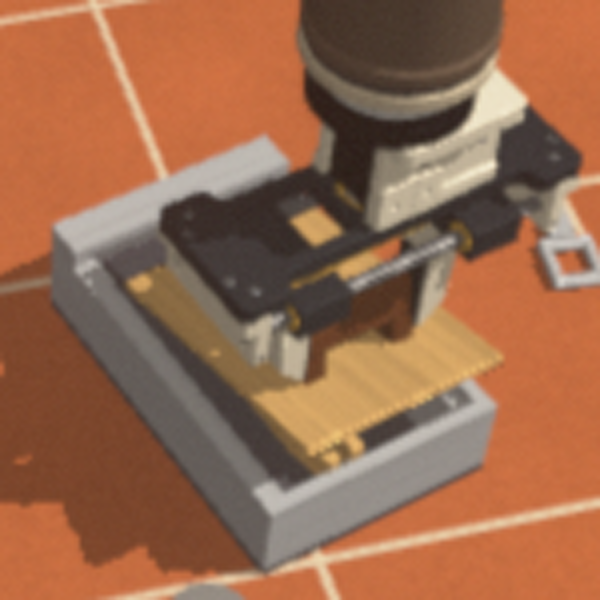

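```bash
python3 - <<'E'
from h import *
C=np.array([.5607,.2247]); a=np.radians(16.1); ey=np.array([-np.sin(a),np.cos(a)]); ex=np.array([np.cos(a),np.sin(a)])
w=arm.observe(); print(w["position"]); p=w["position"][:2]-C; print("tcp box",p@ex,p@ey)
D=cam("side"); S=cam("scene")
def pt(x,y,z): q=C+ex*x/1e3+ey*y/1e3; return [q[0],q[1],z/1e3]
f=lambda P:(proj(D,P)-[220,190])*3.7
g=lambda P:(proj(S,P)-[325,150])*4
t=np.radians(13); G=np.array([64,0,w["position"][2]*1e3-159])
def lid(X,Y,Z): return pt(G[0]+X*np.cos(t)-Z*np.sin(t),Y,G[2]+X*np.sin(t)+Z*np.cos(t))
L=[lid(-145,58,-26),lid(-145,-58,-26),lid(-121,58,-26),lid(-121,-58,-26),lid(45,58,-26),lid(45,-58,-26)]
B=[pt(-106.5,69,65),pt(-106.5,-69,65),pt(106.5,69,53),pt(106.5,-69,53),pt(-82.5,69,65),pt(-82.5,-69,65)]
print("side lid",f(L),"box",f(B)); print("scene lid",g(L),"box",g(B))
E
```

```text
[0.622  0.244  0.2805]
tcp box 0.0642855175811917 0.001497493565494852
side lid [[398.9227 480.7536]
 [399.9972 302.9933]
 [355.0215 474.8205]
 [359.6572 296.8557]
 [ 40.9867 432.3797]
 [ 71.8904 253.0725]] box [[465.3756 499.1825]
 [460.3014 287.1173]
 [ 66.482  502.2412]
 [ 99.007  293.04  ]
 [419.8347 498.2782]
 [419.1096 286.426 ]]
scene lid [[283.2672 179.7251]
 [102.2866 257.6774]
 [308.5238 199.4058]
 [125.662  279.0872]
 [504.9319 352.4535]
 [308.1129 446.1964]] box [[264.4333 131.9936]
 [ 51.1776 221.9035]
 [496.6972 402.4601]
 [270.9057 511.7677]
 [288.749  158.3184]
 [ 73.949  250.1671]]
```

```bash
python3 - <<'E'
import cv2
a=cv2.imread("pics/s8.png"); cv2.imwrite("pics/s8d.png",cv2.resize(a[255:345,290:350],None,fx=8,fy=6.5,interpolation=cv2.INTER_CUBIC))
E
```

```text
(no output)
```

View pics/s8d.png

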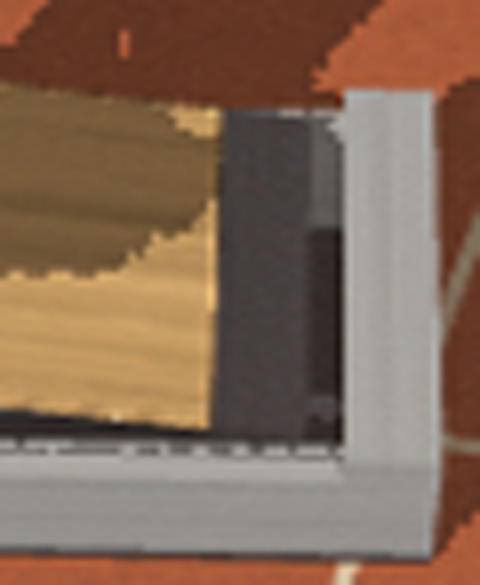

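The side view puts the lid about 1 mm to −y of centre and the scene view roughly centred, both inside the 3 mm play. I'll go down slowly and watch the forces.

move_arm(
  steps=[
    [0, -0.3, 2, 0],
    [0, -0.3, 4, 0],
    [0, -0.3, 6, 0],
    [0, -0.3, 8, 0],
    [0, -0.3, 8, 0],
  ],
)

```text
clock: 19.42
position: [0.6217, 0.2441, 0.2714]
ee_rot: [3.11, 0.441, -0.001]
force: [-0.5, -0.2, -2.5]
width: 0.686
```

```bash
python3 - <<'E'
from h import *
s=arm.observe(); print(s["clock"],s["position"],s["force"],s["ft_torque"],s["width"]*91.8)
C=np.array([.5607,.2247]); a=np.radians(16.1); ey=np.array([-np.sin(a),np.cos(a)]); ex=np.array([np.cos(a),np.sin(a)]); p=s["position"][:2]-C; print(p@ex,p@ey)
a,_,_=snap("side","s9.png"); b,_,_=snap("scene","c9.png")
cv2.imwrite("pics/s9d.png",cv2.resize(a[255:345,290:350],None,fx=8,fy=6.5,interpolation=cv2.INTER_CUBIC))
cv2.imwrite("pics/c9c.png",cv2.resize(b[170:300,325:455],None,fx=4.6,fy=4.6,interpolation=cv2.INTER_CUBIC))
E
```

```text
19.425 [0.6217 0.2441 0.2714] [-0.4609 -0.2333 -2.465 ] [ 0.0012 -0.0795 -0.0116] 62.97640571613844
0.06397821095441712 0.0017123320311317185
```

View pics/s9d.png

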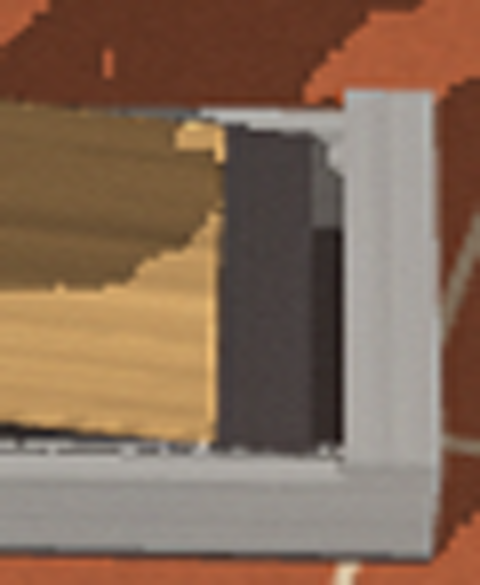

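View pics/c9c.png

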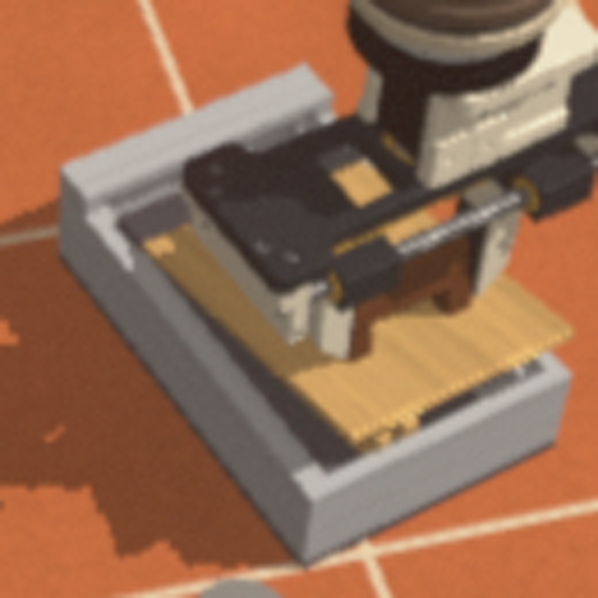

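No contact force: the hook edge is at z≈48.6 mm, between the walls. Now I'll slide it under the lip.

move_arm(
  steps=[
    [-2, 0, 0, 0],
    [-5, 0, 0, 0],
    [-8, 0, 0, 0],
    [-11, 0, 0, 0],
    [-14, 0, 0, 0],
    [-17, 0, 0, 0],
    [-20, 0, 0, 0],
    [-22, 0, 0, 0],
    [-23, 0, 0, 0],
    [-23, 0, 0, 0],
  ],
)

```text
clock: 20.78
position: [0.5997, 0.2377, 0.2718]
ee_rot: [3.11, 0.441, 0.0]
force: [-1.0, 0.1, -2.4]
width: 0.697
```

```bash
python3 - <<'E'
from h import *
s=arm.observe(); print(s["clock"],s["position"],s["force"],s["ft_torque"],s["width"]*91.8)
C=np.array([.5607,.2247]); a=np.radians(16.1); ey=np.array([-np.sin(a),np.cos(a)]); ex=np.array([np.cos(a),np.sin(a)]); p=s["position"][:2]-C; print(p@ex,p@ey)
a,_,_=snap("side","s10.png"); b,_,_=snap("scene","c10.png")
cv2.imwrite("pics/s10d.png",cv2.resize(a[220:345,230:350],None,fx=5,fy=4.6,interpolation=cv2.INTER_CUBIC))
cv2.imwrite("pics/c10c.png",cv2.resize(b[170:300,325:455],None,fx=4.6,fy=4.6,interpolation=cv2.INTER_CUBIC))
E
```

```text
20.775 [0.5997 0.2377 0.2718] [-1.0333  0.1354 -2.3895] [ 0.0422 -0.1324  0.0243] 63.95420966741323
0.04105262351717457 0.001718782446840557
```

View pics/s10d.png

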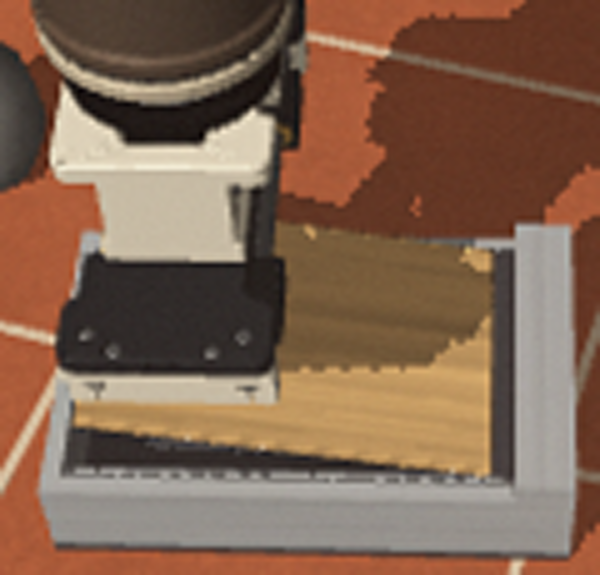

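View pics/c10c.png

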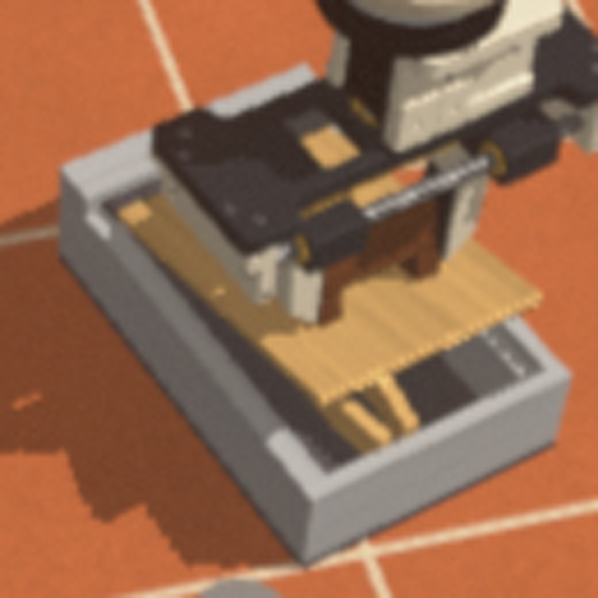

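The hook strip is about 13 mm under the lip with no contact force. Next I'll ease the grip and set the hook edge down on the ledges, then swing half-way and check.

move_arm(
  steps=[
    [0, 0, 1, 0],
    [0, 0, 2, 0],
    [0, 0, 2.5, 0],
    [0, 0, 2.5, 0],
    [1, 0, 5, 0],
    [2, 0, 7.5, 0],
    [3, 0, 10, 0],
    [4, 0, 12, 0],
    [5, 0, 14.5, 0],
    [6, 0, 17, 0],
    [6, 0, 17, 0],
  ],
  grip_force=12,
)

```text
clock: 22.25
position: [0.6055, 0.2394, 0.2544]
ee_rot: [3.11, 0.441, -0.0]
force: [-0.2, 0.1, -2.0]
width: 0.697
```

```bash
python3 - <<'E'
from h import *
s=arm.observe(); print(s["clock"],s["position"],s["force"],s["ft_torque"],s["width"]*91.8)
C=np.array([.5607,.2247]); a=np.radians(16.1); ey=np.array([-np.sin(a),np.cos(a)]); ex=np.array([np.cos(a),np.sin(a)]); p=s["position"][:2]-C; print(p@ex,p@ey)
a,_,_=snap("side","s11.png"); b,_,_=snap("scene","c11.png")
cv2.imwrite("pics/s11d.png",cv2.resize(a[220:345,230:350],None,fx=5,fy=4.6,interpolation=cv2.INTER_CUBIC))
cv2.imwrite("pics/c11c.png",cv2.resize(b[170:300,325:455],None,fx=4.6,fy=4.6,interpolation=cv2.INTER_CUBIC))
E
```

```text
22.25 [0.6055 0.2394 0.2544] [-0.1736  0.1337 -2.0173] [0.0244 0.0957 0.0274] 63.968911122158275
0.04708403204215769 0.0017339746652179913
```

View pics/s11d.png

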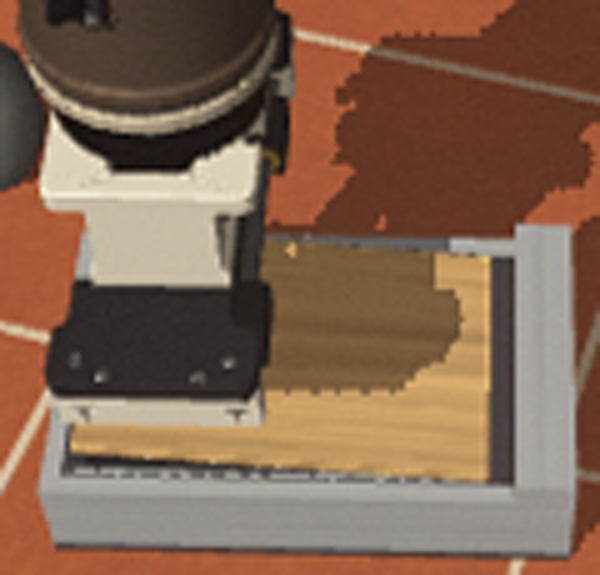

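View pics/c11c.png

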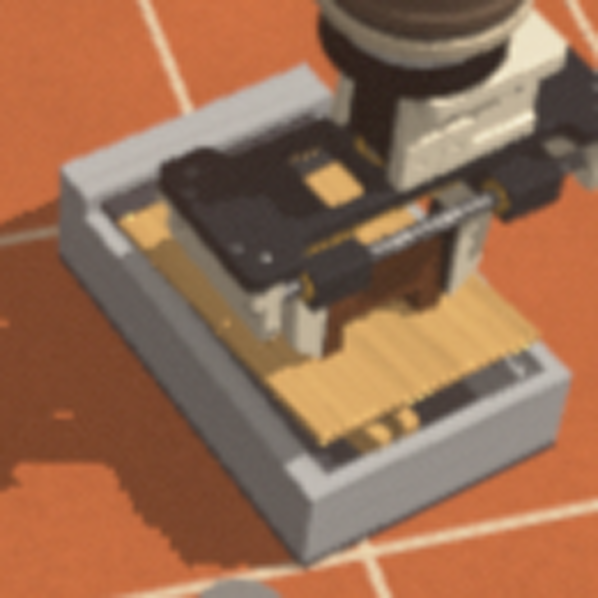

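The lid is swinging down with the hook still engaged and low force. I'll finish the swing.

move_arm(
  steps=[
    [1, 0, 2.5, 0],
    [1.5, 0, 5, 0],
    [2.5, 0, 7.5, 0],
    [3, 0, 10, 0],
    [4, 0, 12.5, 0],
    [4.5, 0, 15, 0],
    [5, 0, 17, 0],
    [5, 0, 17.5, 0],
    [5, 0, 17.5, 0],
  ],
)

```text
clock: 23.48
position: [0.6101, 0.2408, 0.2378]
ee_rot: [3.11, 0.441, 0.0]
force: [-3.6, -1.8, 6.3]
width: 0.698
```

```bash
python3 - <<'E'
from h import *
s=arm.observe(); print(s["clock"],s["position"],s["force"],s["ft_torque"],s["width"]*91.8)
C=np.array([.5607,.2247]); a=np.radians(16.1); ey=np.array([-np.sin(a),np.cos(a)]); ex=np.array([np.cos(a),np.sin(a)]); p=s["position"][:2]-C; print(p@ex,p@ey)
a,_,_=snap("side","s12.png"); b,_,_=snap("scene","c12.png")
cv2.imwrite("pics/s12d.png",cv2.resize(a[220:345,230:350],None,fx=5,fy=4.6,interpolation=cv2.INTER_CUBIC))
cv2.imwrite("pics/c12c.png",cv2.resize(b[170:300,325:455],None,fx=4.6,fy=4.6,interpolation=cv2.INTER_CUBIC))
E
```

```text
23.475 [0.6101 0.2408 0.2378] [-3.5838 -1.8123  6.261 ] [-0.322   0.7723  0.017 ] 64.12180168579623
0.05193073583562816 0.001744559884457339
```

View pics/s12d.png

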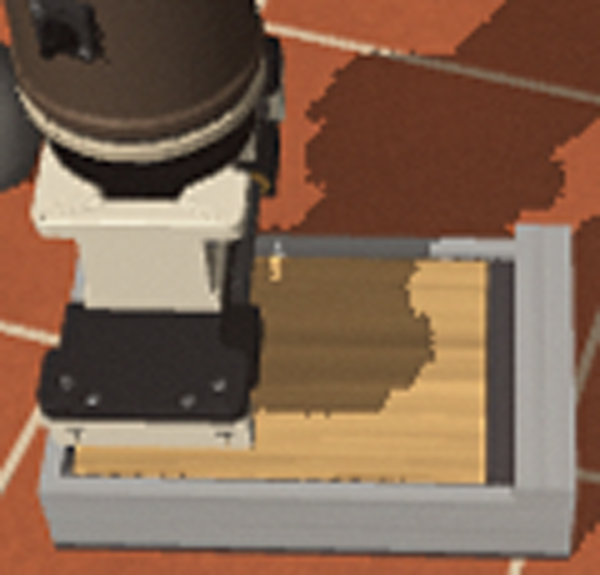

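View pics/c12c.png

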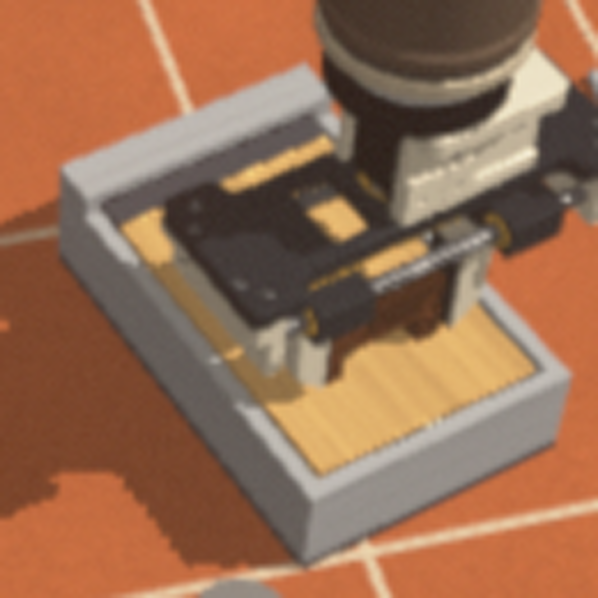

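The contact force rose to about +6 N and the lid looks flat inside the rim. I'll release and lift straight up.

move_arm(
  steps=[
    [0, 0, 0, 0],
    [0, 0, 0, 0],
    [0, 0, 0, 0],
    [0, 0, 0, 0],
    [0, 0, -5, 0],
    [0, 0, -15, 0],
    [0, 0, -40, 0],
    [0, 0, -80, 0],
    [0, 0, -120, 0],
    [0, 0, -150, 0],
    [0, 0, -160, 0],
    [0, 0, -160, 0],
  ],
  grip=80,
)

```text
clock: 25.08
position: [0.6101, 0.2408, 0.3975]
ee_rot: [-3.11, -0.441, -0.001]
force: [0.2, -0.3, -0.6]
width: 0.87
```

```bash
python3 - <<'E'
from h import *
s=arm.observe(); print(s["clock"],s["position"],s["force"],s["ft_torque"],s["width"]*91.8)
a,_,_=snap("side","s13.png"); b,_,_=snap("scene","c13.png"); w,_,s=snap("wrist","w13.png"); np.savez("w13.npz",p=s["position"],r=s["ee_rot"])
cv2.imwrite("pics/s13d.png",cv2.resize(a[220:345,230:350],None,fx=5,fy=4.6,interpolation=cv2.INTER_CUBIC))
cv2.imwrite("pics/c13c.png",cv2.resize(b[170:300,325:455],None,fx=4.6,fy=4.6,interpolation=cv2.INTER_CUBIC))
E
```

```text
25.075 [0.6101 0.2408 0.3975] [ 0.1671 -0.2688 -0.6028] [ 0.0018  0.0649 -0.0329] 79.88456377674206
```

View pics/s13d.png

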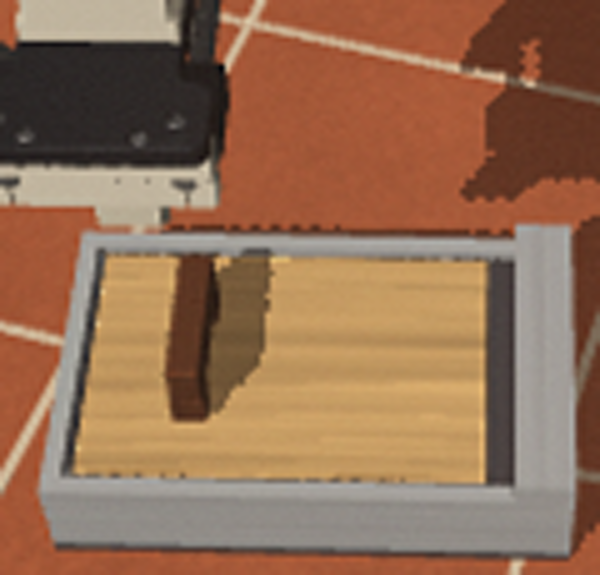

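View pics/c13c.png

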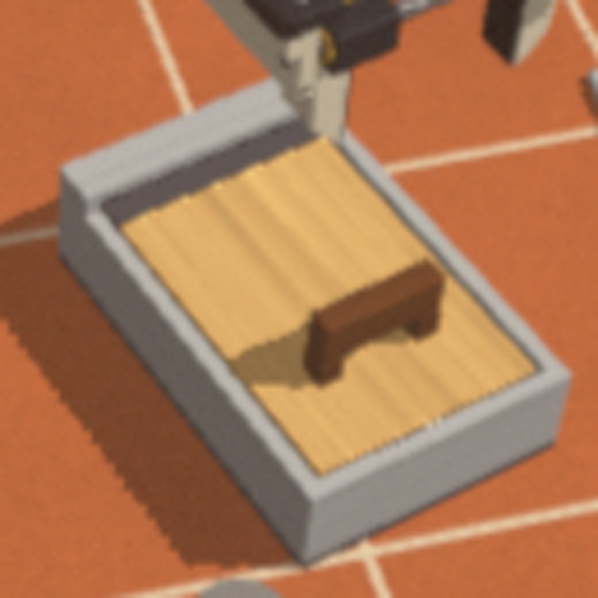

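View pics/w13.png

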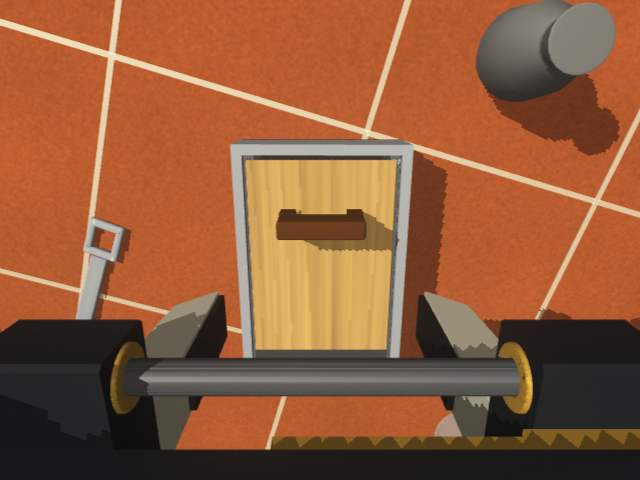

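```bash
python3 - <<'E'
from h import *
im=cv2.imread("pics/w13.png"); z=np.load("w13.npz"); c=cam("wrist",dict(position=z["p"],ee_rot=z["r"]))
hsv=cv2.cvtColor(im,cv2.COLOR_BGR2HSV); m=cv2.inRange(hsv,(12,70,90),(30,255,255)); m[:, :235]=0; m[:,410:]=0; m[:150]=0
C=np.array([.5607,.2247]); a=np.radians(16.1); ey=np.array([-np.sin(a),np.cos(a)]); ex=np.array([np.cos(a),np.sin(a)])
for v in (165,180,195,260,290,320,340):
    x=np.nonzero(m[v])[0]; P=ray(c,[(x.min()-.5,v),(x.max()+.5,v)],.052)[:,:2]; print(v,(P.mean(0)-C)@ex*1e3,(P.mean(0)-C)@ey*1e3,np.linalg.norm(P[0]-P[1])*1e3)
for u in (290,320,350):
    y=np.nonzero(m[:360,u])[0]; P=ray(c,[(u,y.min()-.5),(u,y.max()+.5)],.052)[:,:2]; print(u,y.min(),y.max(),(P-C)@ex*1e3)
H=ray(c,[(276.5,221),(366,221),(366,240),(277,240)],.091); print("handle top",((H[:,:2]-C)@ex)*1e3,((H[:,:2]-C)@ey)*1e3)
S=cam("scene"); D=cam("side")
a0,b0=cv2.imread("pics/scene0.png"),cv2.imread("pics/c13.png")
for n,A,B,rs in (("scene","scene0","c13",dict(bowl=(210,305,80,65),vase=(350,290,50,60),jar=(258,165,45,60),opener=(448,180,32,45))),("side","side0","s13",dict(bowl=(245,162,52,42),vase=(205,215,36,50),jar=(368,213,42,56),opener=(262,388,72,46)))):
    A=cv2.imread(f"pics/{A}.png");B=cv2.imread(f"pics/{B}.png")
    for k,(x,y,w,h) in rs.items(): print(n,k,"mean diff",np.abs(A[y:y+h,x:x+w].astype(int)-B[y:y+h,x:x+w]).mean())
E
```

```text
165 90.7001589212079 0.6039483604481162 116.04737441951471
180 79.20992796068371 0.6009734814952138 115.78270883181555
195 67.4635775437306 0.5979323205853556 115.51214380506806
260 13.383616545785467 0.5840311314182141 116.45338602278939
290 -13.471984356614511 0.5770804301682382 115.8872441440801
320 -41.64705968983261 0.13962916774289183 116.15359789087195
340 -61.21273023334592 0.12742801388892544 116.33861387103268
290 160 349 [ 94.8351 -70.7586]
320 159 349 [ 95.6016 -70.7373]
350 159 349 [ 95.617  -70.7159]
handle top [56.97   57.0147 43.06   43.0141] [ 31.327  -31.3031 -31.7717  31.4181]
scene bowl mean diff 6.166538461538462
scene vase mean diff 5.5008888888888885
scene jar mean diff 5.672962962962963
scene opener mean diff 6.216666666666667
side bowl mean diff 59.06257631257631
side vase mean diff 21.17796296296296
side jar mean diff 6.141865079365079
side opener mean diff 5.2202093397745575
```

View pics/c13.png

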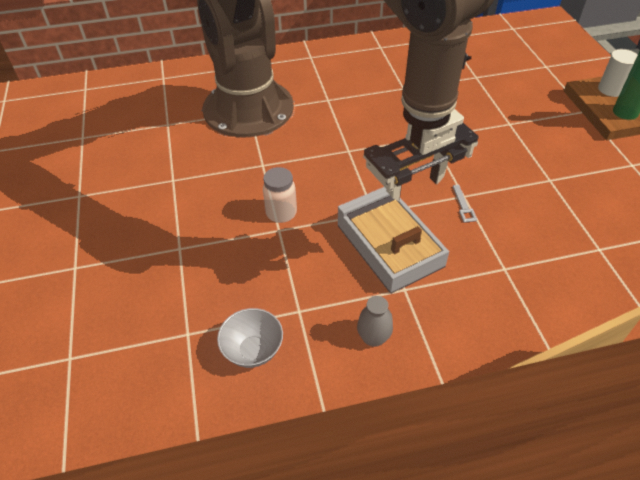

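Taken at the home height of z = 52 mm, the lid measures 116 mm wide along its whole length and runs from x = −94.7 to +95.3 mm, so it is flat and centred. The bystanders haven't moved and the gripper is clear, so I'm handing in.

```bash
python3 - <<'E'
from cell import arm
print(arm.observe()["clock"]); print(arm.sign_off())
E
```

```text
25.225
the job is handed in; nothing more can be done
None
```

The tongs are inside the steel box and the wooden lid is closed over them. I handed the job in at 25.2 s, with the gripper open and 160 mm clear above the box.

- **Tongs:** I gripped them at their middle, set them flat on the box floor and let go. A wrist picture before closing showed them lying free inside.
- **Lid:** I held its handle lightly across the bar's ends so the lid tilted about 13° with its hook edge low. I slid the hook about 13 mm under the lip, swung the lid down until about 6 N of contact showed, and let go.
- **Last checks:** Measured at its home height, the lid is 116 mm wide along its whole length. It spans x −94.7 to +95.3 mm in the box and sits within 1 mm of the centre line, so it lies flat and home.
- **Bystanders:** The scene camera shows the bowl, jar, vase and opener unchanged.
- **Disagreements:** The cameras differed by 1–3 mm on the box's sideways position, which the 3 mm play absorbed. The side camera's before/after comparison was high for the bowl and vase. I put that down to the arm being in that view, since the scene camera showed no change, but did not check further.

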